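Put the lids back on the storage pots

TASK

The kitchen storage pots have been washed and dried and now want their wooden lids back: pick each lid up by its knob and set it gently on the pot it belongs to (large round, small round, square and oblong), so that it lies flat on the rim with its plug down in the mouth, and straight with the pot's sides where the pot has sides. Leave the pots standing where they are, and do not knock the coffee cup or the milk jug that stand among them.

Things in the scene. Friction and masses are not known exactly. Their poses are not given: they have to be found in the camera images.
- lid_large: large round wooden lid, disc 120 mm across; plug under it 86 mm across (8 mm play all round in the large round pot's mouth). Origin: plug's underside centre, z up, on the counter at the start (knob up). Heights above it: plug 0-8 mm, disc 8-16, knob 16-44. Grip the central dark round knob, 24 mm wide (20 at foot). 110 g.
- lid_small: small round wooden lid, disc 88 mm across; plug under it 54 mm across (8 mm play all round in the small round pot's mouth). Origin: plug's underside centre, z up, on the counter at the start (knob up). Heights above it: plug 0-8 mm, disc 8-16, knob 16-44. Grip the central dark round knob, 24 mm wide (20 at foot). 70 g.
- lid_square: square wooden lid, 104 x 104 mm; plug under it 68 x 68 mm (9 mm play each side in the square pot's mouth). x, y along its sides; any quarter turn fits. Origin: plug's underside centre, z up, on the counter at the start (knob up). Heights above it: plug 0-8 mm, disc 8-16, knob 16-44. Grip the central dark round knob, 24 mm wide (20 at foot). 100 g.
- lid_oblong: oblong wooden lid, 148 (x) by 96 (y) mm; plug under it 110 x 58 mm (10 mm play each side; jams beyond 10 degrees off). Either way round fits. Origin: plug's underside centre, z up, on the counter at the start (knob up). Heights above it: plug 0-8 mm, disc 8-16, knob 16-44. Grip the central dark round knob, 24 mm wide (20 at foot). 120 g.
- pot_large: large round stoneware storage pot, sage grey-green, open on top and empty: 112 mm across outside, 62 mm high, wall 5 mm, mouth 102 mm across. Loose, about 550 g. Origin: centre of its underside, on the counter, z up. A seated lid's disc rests on the rim, so the lid's origin is then 54 mm above the pot's.
- pot_small: small round stoneware storage pot, sage grey-green, open on top and empty: 80 mm across outside, 54 mm high, wall 5 mm, mouth 70 mm across. Loose, about 320 g. Origin: centre of its underside, on the counter, z up. A seated lid's origin is 46 mm above the pot's.
- pot_square: square stoneware storage pot, sage grey-green, open on top and empty: 96 x 96 mm outside, 58 mm high, wall 5 mm, mouth 86 x 86 mm. Loose, about 500 g. Origin: centre of its underside, on the counter; x and y along its sides, z up. A seated lid's origin is 50 mm above the pot's.
- pot_oblong: oblong stoneware storage pot, sage grey-green, open on top and empty: 140 mm (along x) by 88 mm (along y) outside, 50 mm high, wall 5 mm, mouth 130 x 78 mm. Loose, about 550 g. Origin: centre of its underside, on the counter, z up. A seated lid's origin is 42 mm above the pot's.
- coffee_cup: small white coffee cup with a handle, 62 mm across and 58 mm high, standing loose on the counter among the pots and lids; not part of the job, to be left alone. Origin: centre of its underside.
- milk_jug: small steel milk jug with a wire handle, 60 mm across and 62 mm high, standing loose on the counter among the pots and lids; not part of the job, to be left alone. Origin: centre of its underside.

How it is judged (in metres and radians):
At the end, for the whole second after the job is handed in: Each lid rests on its own pot, released and still: centred within 15 mm, height within +3/-4 mm of seated, lid and pot level within 0.06 rad; square lid within 0.26 rad of straight (any quarter turn), oblong within 0.2 rad (either way); pots within 30 mm of their start (horizontal distance between lid_large and pot_large below 0.015 m and z of lid_large in the frame of pot_large between 0.05 and 0.057 m and angle between each of lid_large, pot_large, lid_small, pot_small, lid_square, pot_square, lid_oblong, pot_oblong's own z axis and vertical below 0.06 rad and distance of each of pot_large, pot_small, pot_square, pot_oblong from where it was at the start of the episode below 0.03 m and linear speed of each of lid_large, pot_large, lid_small, pot_small, lid_square, pot_square, lid_oblong, pot_oblong below 0.02 m/s and horizontal distance between lid_small and pot_small below 0.015 m and z of lid_small in the frame of pot_small between 0.042 and 0.049 m and horizontal distance between lid_square and pot_square below 0.015 m and z of lid_square in the frame of pot_square between 0.046 and 0.053 m and (angle between the x axis of lid_square and the x axis of pot_square, either way round below 0.26 rad or angle between the x axis of lid_square and the y axis of pot_square, either way round below 0.26 rad) and horizontal distance between lid_oblong and pot_oblong below 0.015 m and z of lid_oblong in the frame of pot_oblong between 0.038 and 0.045 m and angle between the x axis of lid_oblong and the x axis of pot_oblong, either way round below 0.2 rad); the robot touches nothing.
It fails at once if a lid is banged or forced down on its pot (more than 45 N between them) (contact force between lid_large and pot_large above 45 N or contact force between lid_small and pot_small above 45 N or contact force between lid_square and pot_square above 45 N or contact force between lid_oblong and pot_oblong above 45 N).
It fails at once if a lid is dropped on its pot: let go more than 15 mm above its seat ((horizontal distance between lid_large and pot_large below 0.04 m and z of lid_large in the frame of pot_large above 0.069 m and contact force between the fingers and lid_large below 0.01 N) or (horizontal distance between lid_small and pot_small below 0.04 m and z of lid_small in the frame of pot_small above 0.061 m and contact force between the fingers and lid_small below 0.01 N) or (horizontal distance between lid_square and pot_square below 0.04 m and z of lid_square in the frame of pot_square above 0.065 m and contact force between the fingers and lid_square below 0.01 N) or (horizontal distance between lid_oblong and pot_oblong below 0.04 m and z of lid_oblong in the frame of pot_oblong above 0.057 m and contact force between the fingers and lid_oblong below 0.01 N)).
It fails at once if the coffee cup is knocked: shifted by more than 30 mm or tipped by more than 0.4 rad (distance of coffee_cup from where it was at the start of the episode above 0.03 m or angle between coffee_cup's own z axis and vertical above 0.4 rad).
It fails at once if the milk jug is knocked: shifted by more than 30 mm or tipped by more than 0.4 rad (distance of milk_jug from where it was at the start of the episode above 0.03 m or angle between milk_jug's own z axis and vertical above 0.4 rad).
It also fails if it takes over 128 s, if anything falls off the work surface, if the arm or the gripper's body presses on something with over 40 N, if the wrist force passes 120 N, or if a joint passes its speed limit or range.

ROBOT

A 7-joint arm with a two-finger parallel gripper is mounted at the origin on the work surface. World frame = base frame: x ahead of the robot, y to its left, z up, the work surface at z = 0. Lengths are in mm, angles in rad, forces in N, time in s.
With the tool pointing down it reaches from about 400 to 875 mm from the base axis. Payload 6.5 kg.
Tool frame: the origin (TCP) lies at the very end of the fingers, on their centre line; the grasp point (between the pads) lies 19 mm behind it; z points along the fingers, y is the line along which they close (so a half turn about z gives the same grasp; the last joint's range is limited). The gripper opens to 88 mm and grips with 3 to 60 N. Pads are 18 mm wide; open, the fingers measure 123 mm over their backs; the gripper's body (75 mm by 187 mm) begins 45 mm behind the grasp point.
Start: joints at [-1.26, 0.536, -0.004, 1.538, 0.003, 1.067, -0.071], TCP at [239.16, 604.394, 238.716] pointing down, gripper open.
Joint ranges: [-2.7, 2.7], [-0.37, 2.16], [-1.27, 1.26], [0.24, 2.4], [-1.31, 4.45], [0.19, 1.91], [-2.76, 2.76]. Speed limits (rad/s): [2.39, 2.39, 3.14, 3.14, 3.14, 3.14, 3.14].

INTERFACE

Orientations are given as a rotation vector (axis times angle).
In Python, from station import robot, optics, job gives the robot as it stands.
- The arm moves only by the shell command python3 -m jog 'ROWS' [FORCE]. ROWS is JSON, a list of rows, each an object of numbers: "fingers": the opening, from 0 (shut) to 1 (fully open); "dx", "dy", "dz": the shift along the tool's x, y, z in cm; "yaw": the turn about the tool's z in rad. In form: [{"fingers": .., "dx": .., "dy": .., "dz": .., "yaw": ..}, ...]. A call has exactly 8 rows; each row is the pose to reach, as a shift and turn from the pose commanded when the call began, along the tool's axes at that moment; what a row does not reach only later rows make up. A row lasts 1/8 s, in which the tool goes at most 62.5 mm and 10.7 degrees, less where a joint would pass 70% of its speed; a pose out of reach is approached as far as the arm can. A call with a gripper value outside its range is refused whole. The fingers move at their own pace and stop on an object; FORCE is the grip in N (left out, the last holds). Time passes only in rows, so rows that repeat a pose let the fingers close, or fill a call up. It gives the time, the measured TCP pose, the force, the opening and the grip force at its end, in the units of the state.
- robot.read_state(): the state, without advancing time (a new reading comes with each control period).
- optics.camera(name): name is "side" or "top"; returns a dict with "color" (400x640x3 uint8, red, green, blue), "depth" (400x640 float32, mm along the optical axis (not along the pixel's ray), 0 where there is no reading), "camera_matrix" (3x3 intrinsics, pixels), "T" (4x4, takes a point from camera to world coordinates). Camera axes: x right, y up, looking along -z (the intrinsics and any distortion apply to the point x, -y, -z); pixel columns grow to the right and rows downward; lengths in mm; the calibration is good to about 2 mm. A picture is of the moment at which its call begins.
- job.sign_off(): hands the job in; it is judged then, once.
The state is a dict: "t": time; "joints": joint angles; "qd": joint speeds; "effort": joint torques, N m; "eef_pos": TCP position; "orientation": TCP orientation; "contact_force": force on the tool from outside, world axes, zero at the start; "ft_torque": the same for the moment, N m; "gripper_width": finger opening in mm; "grasp_force": force on a finger pad.
Only numpy, scipy, OpenCV 4.12 (cv2) and the standard library are available. Lean on these libraries where they do the work, as an engineer would, in place of code of your own. Each camera call takes 0.05 s, during which the arm holds its last target. There are 200 camera calls.

## Working session

There is one attempt and no reset: what is moved stays moved. The work goes in short steps, Python scripts to look and compute and a shell command to move; the robot and the scene stay as the last step left them, time stands still between calls to the robot, and variables do not carry over. Pictures are saved under pics/ and viewed, at most 14 in all, crops included, and the job is handed in when it is done.

```bash
mkdir -p pics
python3 - <<'E'
from station import robot, optics
import cv2,numpy as np
s=robot.read_state(); print({k:np.round(v,3).tolist() for k,v in s.items()})
for n in("top","side"):
    c=optics.camera(n); cv2.imwrite(f"pics/{n}0.png",c["color"][:,:,::-1]); np.savez(f"{n}0.npz",**c)
    print(n,np.round(c["camera_matrix"],1).tolist(),np.round(c["T"],3).tolist(),[k for k in c])
E
```

```text
{'t': 0.0, 'joints': [-1.26, 0.537, -0.004, 1.539, 0.003, 1.067, -0.071], 'qd': [-0.002, 0.001, -0.001, -0.0, -0.0, -0.001, 0.001], 'effort': [-0.0, -57.101, 0.991, -25.162, -0.056, 0.018, 0.0], 'eef_pos': [238.95, 603.857, 237.853], 'orientation': [-0.588, -3.086, 0.003], 'contact_force': [-0.047, 0.592, 0.542], 'ft_torque': [-0.005, 0.028, -0.022], 'grasp_force': 0.0, 'gripper_width': 88.121}
top [[424.3, 0.0, 330.2], [0.0, 424.3, 199.4], [0.0, 0.0, 1.0]] [[-0.002, 0.991, -0.131, 361.086], [-1.0, -0.001, 0.01, 5.736], [0.01, 0.131, 0.991, 1055.152], [0.0, 0.0, 0.0, 1.0]] ['color', 'depth', 'camera_matrix', 'T']
side [[446.1, 0.0, 320.8], [0.0, 446.1, 194.4], [0.0, 0.0, 1.0]] [[0.905, 0.272, -0.328, 101.571], [-0.426, 0.564, -0.707, -914.086], [-0.007, 0.78, 0.626, 842.227], [0.0, 0.0, 0.0, 1.0]] ['color', 'depth', 'camera_matrix', 'T']
```

View pics/top0.png

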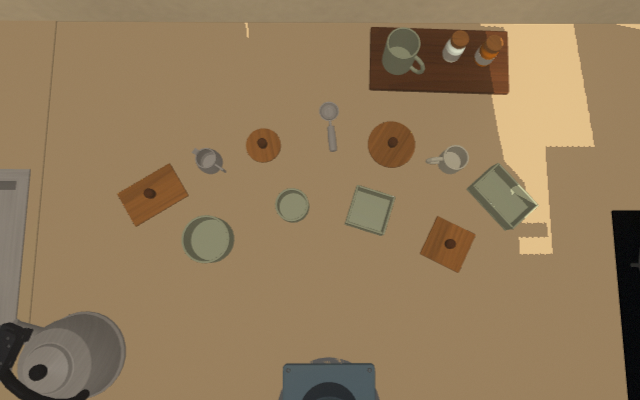

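View pics/side0.png

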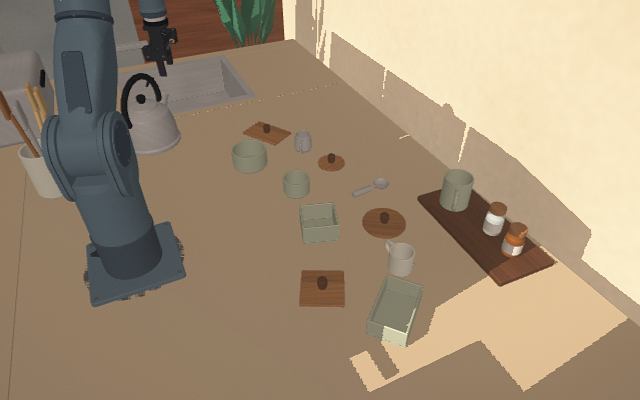

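```bash
cat > h.py <<'E'
import numpy as np,cv2
def cloud(c):
    K=c["camera_matrix"];d=c["depth"].astype(float);v,u=np.indices(d.shape)
    p=np.stack([(u-K[0,2])*d/K[0,0],-(v-K[1,2])*d/K[1,1],-d],-1)
    P=p@c["T"][:3,:3].T+c["T"][:3,3]; P[d==0]=np.nan; return P
SEED={"lid_large":(391,144),"lid_small":(263,145),"lid_square":(448,244),"lid_oblong":(153,195),
"pot_large":(208,240),"pot_small":(293,205),"pot_square":(369,210),"pot_oblong":(502,197),"cup":(453,159),"jug":(209,160)}
SZ={"lid_large":70,"lid_small":52,"lid_square":82,"lid_oblong":97,"pot_large":68,"pot_small":50,"pot_square":78,"pot_oblong":92,"cup":55,"jug":50}
def fit(P,lo,hi,xy,R):
    q=P.reshape(-1,3);q=q[~np.isnan(q[:,0])]
    q=q[(np.hypot(*(q[:,:2]-xy).T)<R)&(q[:,2]>lo)&(q[:,2]<hi)]
    if len(q)<8:return None
    x=q[:,:2].astype(np.float32);c,r=cv2.minEnclosingCircle(x);(m,s,a)=cv2.minAreaRect(x)
    L=np.deg2rad(a if s[0]>s[1] else a+90)
    return dict(n=len(q),circ=np.round([*c,r],1).tolist(),rect=np.round([*m,*s],1).tolist(),long=round(float((L+np.pi/2)%np.pi-np.pi/2),3),zmed=round(float(np.median(q[:,2])),1),z95=round(float(np.percentile(q[:,2],95)),1))
E
python3 - <<'E'
from h import *
T=dict(np.load("top0.npz"));S=dict(np.load("side0.npz"));A=cloud(T);B=cloud(S)
print("table",np.nanmedian(A[150:250,220:260,2]),np.nanmedian(B[150:250,230:260,2]))
for n,(u,v) in SEED.items():
    xy=np.nanmedian(A[v-4:v+5,u-4:u+5,:2].reshape(-1,2),0)
    for nm,P in(("top",A),("side",B)):
        print(n,nm,np.round(xy),end=" ")
        if n[:3]=="lid": print("disc",fit(P,9,22,xy,SZ[n]),"\n    knob",fit(P,30,60,xy,45))
        else:
            f=fit(P,12,80,xy,SZ[n]); print("rim",fit(P,f["z95"]-6,80,xy,SZ[n]) if f else None)
E
```

```text
table -0.37362176291981086 -1.1471413648752105
lid_large top [ 634. -155.] disc {'n': 1626, 'circ': [639.7, -159.1, 60.5], 'rect': [639.4, -159.2, 116.7, 118.0], 'long': -0.786, 'zmed': 15.2, 'z95': 18.2} 
    knob {'n': 80, 'circ': [639.2, -159.5, 11.9], 'rect': [639.2, -158.6, 22.5, 21.7], 'long': 0.012, 'zmed': 41.8, 'z95': 45.4}
lid_large side [ 634. -155.] disc {'n': 959, 'circ': [641.8, -161.8, 61.8], 'rect': [640.3, -162.1, 120.4, 118.1], 'long': 0.519, 'zmed': 14.2, 'z95': 17.0} 
    knob {'n': 63, 'circ': [638.2, -163.1, 12.5], 'rect': [638.5, -163.7, 21.3, 22.1], 'long': -0.336, 'zmed': 40.4, 'z95': 43.7}
lid_small top [631. 160.] disc {'n': 852, 'circ': [637.2, 163.4, 44.3], 'rect': [636.9, 163.2, 86.7, 86.2], 'long': 0.446, 'zmed': 15.1, 'z95': 18.0} 
    knob {'n': 77, 'circ': [636.7, 163.5, 11.7], 'rect': [636.7, 163.5, 22.1, 22.0], 'long': 1.509, 'zmed': 41.9, 'z95': 45.8}
lid_small side [631. 160.] disc {'n': 292, 'circ': [636.4, 160.6, 46.0], 'rect': [636.9, 159.9, 84.4, 86.2], 'long': -0.622, 'zmed': 13.6, 'z95': 17.3} 
    knob {'n': 40, 'circ': [637.0, 160.2, 13.7
[... 2321 characters left out ...]
': 452, 'circ': [504.0, -429.0, 80.9], 'rect': [504.7, -428.6, 142.4, 88.1], 'long': 0.714, 'zmed': 47.6, 'z95': 50.2}
cup top [ 603. -317.] rim {'n': 154, 'circ': [594.9, -301.8, 36.8], 'rect': [595.8, -307.9, 61.2, 62.8], 'long': -0.83, 'zmed': 56.8, 'z95': 60.3}
cup side [ 603. -317.] rim {'n': 164, 'circ': [595.9, -303.8, 37.5], 'rect': [596.3, -310.3, 63.7, 60.9], 'long': 0.852, 'zmed': 55.1, 'z95': 57.5}
jug top [600. 301.] rim {'n': 126, 'circ': [595.3, 297.7, 31.6], 'rect': [596.1, 293.9, 56.8, 50.3], 'long': 0.422, 'zmed': 60.5, 'z95': 64.4}
jug side [600. 301.] rim {'n': 61, 'circ': [589.8, 287.8, 31.7], 'rect': [593.5, 291.9, 51.2, 54.1], 'long': -1.404, 'zmed': 57.8, 'z95': 61.8}
```

```bash
cat > go.py <<'E'
import sys,numpy as np
from scipy.spatial.transform import Rotation as Ro
from station import robot
s=robot.read_state();R=Ro.from_rotvec(s["orientation"]).as_matrix();p=np.array(s["eef_pos"])
x,y,z,phi=map(float,sys.argv[1:5])
d=R.T@(np.array([x,y,z])-p)/10;cur=np.arctan2(R[1,1],R[0,1])
yaw=-(phi-cur);yaw=(yaw+np.pi/2)%np.pi-np.pi/2
print("t %.2f"%s["t"],"pos",p.round(1),"phi %.3f"%cur,"w %.1f gf %.1f"%(s["gripper_width"],s["grasp_force"]),"F",np.round(s["contact_force"],1),"q",np.round(s["joints"],2))
print("dx %.2f dy %.2f dz %.2f yaw %.3f"%(*d,yaw))
E
python3 go.py 511.5 432 150 0.70
```

```text
t 0.10 pos [238.9 603.9 237.9] phi 1.194 w 88.1 gf 0.0 F [-0.4 -0.7 -0. ] q [-1.26  0.54 -0.    1.54  0.    1.07 -0.07]
dx -31.67 dy -5.94 dz 8.80 yaw 0.494
```

```bash
python3 -m jog '[{"fingers":0.6,"dx":-5,"dy":-1,"dz":1,"yaw":0.08},{"fingers":0.6,"dx":-10,"dy":-2,"dz":2,"yaw":0.16},{"fingers":0.6,"dx":-15,"dy":-3,"dz":4,"yaw":0.24},{"fingers":0.6,"dx":-20,"dy":-4,"dz":6,"yaw":0.32},{"fingers":0.6,"dx":-25,"dy":-5,"dz":7.5,"yaw":0.4},{"fingers":0.6,"dx":-29.5,"dy":-5.6,"dz":8.8,"yaw":0.47},{"fingers":0.6,"dx":-31.7,"dy":-5.9,"dz":8.8,"yaw":0.49},{"fingers":0.6,"dx":-31.7,"dy":-5.9,"dz":8.8,"yaw":0.49}]' 25; python3 go.py 511.5 432 20 0.70
```

```text
t: 1.1
eef_pos: [513.2, 432.3, 151.0]
orientation: [1.321, 2.85, 0.0]
contact_force: [-0.1, -0.1, -1.1]
gripper_width: 52.8
grasp_force: 0.0
t 1.10 pos [513.2 432.3 151. ] phi 0.703 w 52.8 gf 0.0 F [-0.1 -0.1 -1.1] q [-0.86  0.67  0.14  1.55 -0.11  0.93  0.02]
dx 0.09 dy -0.15 dz 13.10 yaw 0.003
```

```bash
python3 -m jog '[{"fingers":0.6,"dx":0.1,"dy":-0.15,"dz":3,"yaw":0},{"fingers":0.6,"dx":0.1,"dy":-0.15,"dz":6.5,"yaw":0},{"fingers":0.6,"dx":0.1,"dy":-0.15,"dz":9.5,"yaw":0},{"fingers":0.6,"dx":0.1,"dy":-0.15,"dz":11.8,"yaw":0},{"fingers":0.6,"dx":0.1,"dy":-0.15,"dz":12.7,"yaw":0},{"fingers":0.6,"dx":0.1,"dy":-0.15,"dz":13.1,"yaw":0},{"fingers":0.6,"dx":0.1,"dy":-0.15,"dz":13.1,"yaw":0},{"fingers":0.6,"dx":0.1,"dy":-0.15,"dz":13.1,"yaw":0}]' 25; python3 -m jog '[{"fingers":0},{"fingers":0},{"fingers":0},{"fingers":0},{"fingers":0},{"fingers":0},{"fingers":0},{"fingers":0}]' 25;  python3 go.py 511.5 432 170 0.70
```

```text
t: 2.1
eef_pos: [511.0, 433.1, 20.7]
orientation: [1.319, 2.851, 0.002]
contact_force: [0.1, 0.1, 0.3]
gripper_width: 52.9
grasp_force: 0.0
t 2.10 pos [511.  433.1  20.7] phi 0.704 w 52.9 gf 0.0 F [0.1 0.1 0.3] q [-0.85  0.84  0.12  1.59 -0.13  0.71  0.03]
dx -0.12 dy -0.01 dz -14.93 yaw 0.004$[0]: bad value
```

```bash
python3 -m jog '[{"fingers":0,"dx":0,"dy":0,"dz":0,"yaw":0},{"fingers":0,"dx":0,"dy":0,"dz":0,"yaw":0},{"fingers":0,"dx":0,"dy":0,"dz":0,"yaw":0},{"fingers":0,"dx":0,"dy":0,"dz":0,"yaw":0},{"fingers":0,"dx":0,"dy":0,"dz":0,"yaw":0},{"fingers":0,"dx":0,"dy":0,"dz":0,"yaw":0},{"fingers":0,"dx":0,"dy":0,"dz":0,"yaw":0},{"fingers":0,"dx":0,"dy":0,"dz":0,"yaw":0}]' 25 && python3 -m jog '[{"fingers":0,"dx":0,"dy":0,"dz":-1,"yaw":0},{"fingers":0,"dx":0,"dy":0,"dz":-3,"yaw":0},{"fingers":0,"dx":0,"dy":0,"dz":-6,"yaw":0},{"fingers":0,"dx":0,"dy":0,"dz":-9,"yaw":0},{"fingers":0,"dx":0,"dy":0,"dz":-12,"yaw":0},{"fingers":0,"dx":0,"dy":0,"dz":-14,"yaw":0},{"fingers":0,"dx":0,"dy":0,"dz":-15,"yaw":0},{"fingers":0,"dx":0,"dy":0,"dz":-15,"yaw":0}]' 25;  python3 go.py 504.2 -427.8 170 -0.702
```

```text
t: 3.1
eef_pos: [510.7, 432.9, 19.9]
orientation: [1.319, 2.851, 0.001]
contact_force: [0.5, 1.2, 2.3]
gripper_width: 23.1
grasp_force: 25.0
t: 4.1
eef_pos: [510.5, 432.7, 170.0]
orientation: [1.319, 2.851, 0.001]
contact_force: [-0.3, -0.7, -2.6]
gripper_width: 22.8
grasp_force: 25.0
t 4.10 pos [510.5 432.7 170. ] phi 0.704 w 22.8 gf 25.0 F [-0.3 -0.7 -2.6] q [-0.87  0.64  0.15  1.55 -0.11  0.96  0.02]
dx -65.19 dy -56.18 dz -0.02 yaw 1.406
```

```bash
python3 -m jog '[{"fingers":0,"dx":-2,"dy":-1.7,"dz":0,"yaw":0.04},{"fingers":0,"dx":-6,"dy":-5.2,"dz":0,"yaw":0.13},{"fingers":0,"dx":-10.4,"dy":-9,"dz":0,"yaw":0.22},{"fingers":0,"dx":-15,"dy":-12.9,"dz":0,"yaw":0.32},{"fingers":0,"dx":-19.5,"dy":-16.8,"dz":0,"yaw":0.42},{"fingers":0,"dx":-24,"dy":-20.7,"dz":0,"yaw":0.52},{"fingers":0,"dx":-28.5,"dy":-24.6,"dz":0,"yaw":0.61},{"fingers":0,"dx":-32.6,"dy":-28.1,"dz":0,"yaw":0.7}]' 25;  python3 go.py 504.2 -427.8 170 -0.702
```

```text
t: 5.1
eef_pos: [506.2, 0.1, 168.9]
orientation: [-2.22, -2.221, 0.002]
contact_force: [0.6, -0.1, -1.7]
gripper_width: 23.1
grasp_force: 25.0
t 5.10 pos [5.062e+02 1.000e-01 1.689e+02] phi 0.000 w 23.1 gf 25.0 F [ 0.6 -0.1 -1.7] q [-0.4   0.41  0.38  1.99 -0.21  0.78  0.11]
dx -42.79 dy -0.22 dz -0.09 yaw 0.702
```

```bash
python3 -m jog '[{"fingers":0,"dx":-6,"dy":0,"dz":0,"yaw":0.1},{"fingers":0,"dx":-12,"dy":0,"dz":0,"yaw":0.2},{"fingers":0,"dx":-18,"dy":0,"dz":0,"yaw":0.3},{"fingers":0,"dx":-24,"dy":0,"dz":0,"yaw":0.4},{"fingers":0,"dx":-30,"dy":0,"dz":0,"yaw":0.5},{"fingers":0,"dx":-36,"dy":0,"dz":0,"yaw":0.6},{"fingers":0,"dx":-41,"dy":-0.2,"dz":0,"yaw":0.68},{"fingers":0,"dx":-42.8,"dy":-0.2,"dz":0,"yaw":0.7}]' 25;  python3 - <<'E'
from h import *
from station import optics
T=optics.camera("top");S=optics.camera("side")
im=np.vstack([T["color"][100:300,380:640],S["color"][150:350,300:560]])
cv2.imwrite("pics/a1.png",cv2.resize(im[:,:,::-1],None,fx=1.4,fy=1.4))
A=cloud(T);B=cloud(S)
for P in(A,B): print(fit(P,150,163,(504,-428),110))
E
python3 go.py 504.2 -427.8 80 -0.702
```

```text
t: 6.1
eef_pos: [504.7, -429.0, 168.5]
orientation: [-2.849, -1.324, 0.005]
contact_force: [-0.5, 0.3, -1.0]
gripper_width: 23.1
grasp_force: 25.0
{'n': 490, 'circ': [519.7, -415.7, 67.5], 'rect': [513.4, -420.3, 118.9, 98.8], 'long': 0.716, 'zmed': 162.1, 'z95': 162.9}
{'n': 834, 'circ': [500.2, -434.4, 84.3], 'rect': [502.9, -431.9, 152.0, 96.3], 'long': 0.706, 'zmed': 162.1, 'z95': 162.9}
t 6.20 pos [ 505.7 -427.1  168.6] phi -0.698 w 22.8 gf 25.0 F [ 0.9  1.2 -1.6] q [ 0.26  0.7   0.57  1.58 -0.42  0.99  0.26]
dx -0.14 dy -0.06 dz 8.86 yaw 0.004
```

View pics/a1.png

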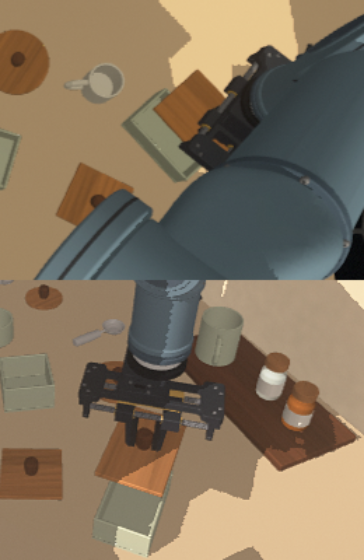

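```bash
python3 -m jog '[{"fingers":0,"dx":-0.1,"dy":-0.05,"dz":2,"yaw":0},{"fingers":0,"dx":-0.1,"dy":-0.05,"dz":5,"yaw":0},{"fingers":0,"dx":-0.1,"dy":-0.05,"dz":7.5,"yaw":0},{"fingers":0,"dx":-0.1,"dy":-0.05,"dz":8.7,"yaw":0},{"fingers":0,"dx":-0.1,"dy":-0.05,"dz":9.3,"yaw":0},{"fingers":0,"dx":-0.1,"dy":-0.05,"dz":9.7,"yaw":0},{"fingers":0,"dx":-0.1,"dy":-0.05,"dz":9.9,"yaw":0},{"fingers":0,"dx":-0.1,"dy":-0.05,"dz":9.9,"yaw":0}]' 25; python3 go.py 504.2 -427.8 62 -0.702
```

```text
t: 7.2
eef_pos: [506.2, -426.3, 71.1]
orientation: [2.845, 1.331, 0.0]
contact_force: [0.2, 0.8, -0.7]
gripper_width: 22.8
grasp_force: 25.0
t 7.20 pos [ 506.2 -426.3   71.1] phi -0.696 w 22.8 gf 25.0 F [ 0.2  0.8 -0.7] q [ 0.3   0.82  0.5   1.63 -0.49  0.83  0.31]
dx -0.24 dy -0.05 dz 0.91 yaw 0.006
```

```bash
python3 -m jog '[{"fingers":0,"dx":-0.1,"dy":0,"dz":0.2,"yaw":0},{"fingers":0,"dx":-0.2,"dy":0,"dz":0.35,"yaw":0},{"fingers":0,"dx":-0.2,"dy":-0.05,"dz":0.5,"yaw":0},{"fingers":0,"dx":-0.2,"dy":-0.05,"dz":0.6,"yaw":0},{"fingers":0,"dx":-0.2,"dy":-0.05,"dz":0.7,"yaw":0},{"fingers":0,"dx":-0.2,"dy":-0.05,"dz":0.75,"yaw":0},{"fingers":0,"dx":-0.2,"dy":-0.05,"dz":0.8,"yaw":0},{"fingers":0,"dx":-0.2,"dy":-0.05,"dz":0.8,"yaw":0}]' 25; python3 go.py 504.2 -427.8 62 -0.702
```

```text
t: 8.2
eef_pos: [504.3, -427.4, 62.7]
orientation: [-2.846, -1.331, -0.0]
contact_force: [-0.5, -0.3, -1.5]
gripper_width: 22.8
grasp_force: 25.0
t 8.20 pos [ 504.3 -427.4   62.7] phi -0.696 w 22.8 gf 25.0 F [-0.5 -0.3 -1.5] q [ 0.31  0.83  0.49  1.63 -0.5   0.81  0.32]
dx -0.04 dy 0.02 dz 0.07 yaw 0.006
```

Down a little more until contact shows.

```bash
python3 -m jog '[{"fingers":0,"dx":0,"dy":0,"dz":0.02,"yaw":0},{"fingers":0,"dx":0,"dy":0,"dz":0.04,"yaw":0},{"fingers":0,"dx":0,"dy":0,"dz":0.06,"yaw":0},{"fingers":0,"dx":0,"dy":0,"dz":0.08,"yaw":0},{"fingers":0,"dx":0,"dy":0,"dz":0.1,"yaw":0},{"fingers":0,"dx":0,"dy":0,"dz":0.1,"yaw":0},{"fingers":0,"dx":0,"dy":0,"dz":0.1,"yaw":0},{"fingers":0,"dx":0,"dy":0,"dz":0.1,"yaw":0}]' 25; python3 go.py 504.2 -427.8 62 -0.702
```

```text
t: 9.2
eef_pos: [504.3, -427.3, 61.9]
orientation: [-2.846, -1.331, -0.0]
contact_force: [-1.3, 1.7, 4.0]
gripper_width: 23.2
grasp_force: 25.0
t 9.20 pos [ 504.3 -427.3   61.9] phi -0.696 w 23.2 gf 25.0 F [-1.3  1.7  4. ] q [ 0.31  0.83  0.49  1.63 -0.5   0.81  0.32]
dx -0.04 dy 0.02 dz -0.01 yaw 0.006
```

```bash
python3 -m jog '[{"fingers":0.6,"dx":0,"dy":0,"dz":0,"yaw":0},{"fingers":0.6,"dx":0,"dy":0,"dz":0,"yaw":0},{"fingers":0.6,"dx":0,"dy":0,"dz":0,"yaw":0},{"fingers":0.6,"dx":0,"dy":0,"dz":0,"yaw":0},{"fingers":0.6,"dx":0,"dy":0,"dz":-2,"yaw":0},{"fingers":0.6,"dx":0,"dy":0,"dz":-5,"yaw":0},{"fingers":0.6,"dx":0,"dy":0,"dz":-8,"yaw":0},{"fingers":0.6,"dx":0,"dy":0,"dz":-10,"yaw":0}]'; python3 go.py 389 -294 150 -0.55
```

```text
t: 10.2
eef_pos: [504.8, -428.1, 164.6]
orientation: [2.844, 1.329, 0.002]
contact_force: [0.6, 0.2, -0.1]
gripper_width: 52.8
grasp_force: 0.0
t 10.20 pos [ 504.8 -428.1  164.6] phi -0.696 w 52.8 gf 0.0 F [ 0.6  0.2 -0.1] q [ 0.27  0.7   0.56  1.59 -0.43  0.98  0.27]
dx 2.86 dy -17.49 dz 1.41 yaw -0.146
```

```bash
python3 -m jog '[{"fingers":0.6,"dx":0.4,"dy":-3,"dz":0,"yaw":-0.03},{"fingers":0.6,"dx":1.2,"dy":-8,"dz":0.3,"yaw":-0.06},{"fingers":0.6,"dx":2,"dy":-13,"dz":0.8,"yaw":-0.1},{"fingers":0.6,"dx":2.6,"dy":-16.5,"dz":1.2,"yaw":-0.13},{"fingers":0.6,"dx":2.9,"dy":-17.5,"dz":1.4,"yaw":-0.15},{"fingers":0.6,"dx":2.9,"dy":-17.5,"dz":4,"yaw":-0.15},{"fingers":0.6,"dx":2.9,"dy":-17.5,"dz":7,"yaw":-0.15},{"fingers":0.6,"dx":2.9,"dy":-17.5,"dz":8,"yaw":-0.15}]' 25; python3 go.py 389 -294 20 -0.55
```

```text
t: 11.2
eef_pos: [388.7, -293.3, 80.8]
orientation: [-2.738, -1.54, 0.001]
contact_force: [-1.1, 0.6, -0.2]
gripper_width: 52.9
grasp_force: 0.0
t 11.20 pos [ 388.7 -293.3   80.8] phi -0.546 w 52.9 gf 0.0 F [-1.1  0.6 -0.2] q [ 0.18  0.56  0.47  2.09 -0.45  0.59  0.42]
dx -0.04 dy 0.06 dz 6.08 yaw 0.004
```

```bash
python3 -m jog '[{"fingers":0.6,"dx":0,"dy":0.05,"dz":2,"yaw":0},{"fingers":0.6,"dx":0,"dy":0.05,"dz":4.2,"yaw":0},{"fingers":0.6,"dx":0,"dy":0.05,"dz":5.4,"yaw":0},{"fingers":0.6,"dx":0,"dy":0.05,"dz":5.9,"yaw":0},{"fingers":0.6,"dx":0,"dy":0.05,"dz":6.1,"yaw":0},{"fingers":0.6,"dx":0,"dy":0.05,"dz":6.1,"yaw":0},{"fingers":0,"dx":0,"dy":0.05,"dz":6.1,"yaw":0},{"fingers":0,"dx":0,"dy":0.05,"dz":6.1,"yaw":0}]' 25; python3 -m jog '[{"fingers":0,"dx":0,"dy":0,"dz":0,"yaw":0},{"fingers":0,"dx":0,"dy":0,"dz":0,"yaw":0},{"fingers":0,"dx":0,"dy":0,"dz":0,"yaw":0},{"fingers":0,"dx":0,"dy":0,"dz":0,"yaw":0},{"fingers":0,"dx":0,"dy":0,"dz":0,"yaw":0},{"fingers":0,"dx":0,"dy":0,"dz":0,"yaw":0},{"fingers":0,"dx":0,"dy":0,"dz":-1,"yaw":0},{"fingers":0,"dx":0,"dy":0,"dz":-3,"yaw":0}]' 25;  python3 go.py 469.5 -101 150 -0.395
```

```text
t: 12.2
eef_pos: [389.2, -293.2, 21.0]
orientation: [2.738, 1.54, 0.0]
contact_force: [0.1, 1.0, -0.1]
gripper_width: 35.3
grasp_force: 0.0
t: 13.2
eef_pos: [388.1, -292.7, 50.8]
orientation: [-2.737, -1.539, 0.002]
contact_force: [-0.5, 0.9, -0.6]
gripper_width: 23.0
grasp_force: 25.0
t 13.20 pos [ 388.1 -292.7   50.8] phi -0.546 w 23.0 gf 25.0 F [-0.5  0.9 -0.6] q [ 0.22  0.62  0.42  2.09 -0.49  0.53  0.46]
dx 20.61 dy -3.02 dz -9.92 yaw -0.151
```

```bash
python3 -m jog '[{"fingers":0,"dx":0,"dy":0,"dz":-4.5,"yaw":0},{"fingers":0,"dx":2,"dy":-0.3,"dz":-8.5,"yaw":-0.02},{"fingers":0,"dx":6.5,"dy":-1,"dz":-9.9,"yaw":-0.05},{"fingers":0,"dx":11.5,"dy":-1.8,"dz":-9.9,"yaw":-0.09},{"fingers":0,"dx":16.5,"dy":-2.5,"dz":-9.9,"yaw":-0.13},{"fingers":0,"dx":19.8,"dy":-2.9,"dz":-9.9,"yaw":-0.15},{"fingers":0,"dx":20.6,"dy":-3,"dz":-9.9,"yaw":-0.15},{"fingers":0,"dx":20.6,"dy":-3,"dz":-9.9,"yaw":-0.15}]' 25;  python3 - <<'E'
from h import *
from station import optics
T=optics.camera("top");S=optics.camera("side");A=cloud(T);B=cloud(S)
im=np.vstack([T["color"][100:300,260:560],S["color"][130:330,200:500]])
cv2.imwrite("pics/a2.png",cv2.resize(im[:,:,::-1],None,fx=1.4,fy=1.4))
print(fit(B,139,152,(469,-101),90))
print("oblong seated",fit(A,50,64,(504,-428),110),fit(B,50,64,(504,-428),110))
E
python3 go.py 469.5 -101 75 -0.395
```

```text
t: 14.2
eef_pos: [469.9, -102.0, 149.8]
orientation: [2.615, 1.741, -0.001]
contact_force: [-0.2, -1.0, -1.1]
gripper_width: 22.8
grasp_force: 25.0
{'n': 843, 'circ': [467.5, -104.8, 72.0], 'rect': [468.6, -103.0, 109.5, 103.9], 'long': 1.258, 'zmed': 143.1, 'z95': 145.8}
oblong seated {'n': 2378, 'circ': [501.0, -427.8, 87.4], 'rect': [501.1, -428.3, 149.3, 98.1], 'long': 0.718, 'zmed': 57.2, 'z95': 60.1} {'n': 2396, 'circ': [501.2, -430.0, 85.9], 'rect': [502.2, -429.6, 151.4, 96.0], 'long': 0.721, 'zmed': 56.5, 'z95': 58.9}
t 14.30 pos [ 469.5 -103.1  149.8] phi -0.398 w 23.1 gf 25.0 F [-0.1  0.1 -1.5] q [-0.3   0.42  0.52  2.07 -0.31  0.72  0.02]
dx 0.20 dy -0.09 dz 7.48 yaw -0.003
```

View pics/a2.png

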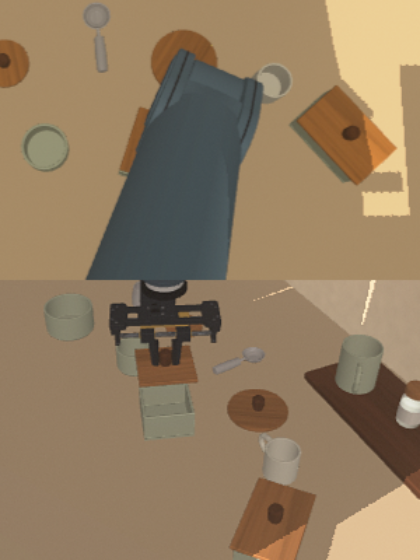

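```bash
python3 -m jog '[{"fingers":0,"dx":0.2,"dy":-0.1,"dz":2,"yaw":0},{"fingers":0,"dx":0.2,"dy":-0.1,"dz":4.5,"yaw":0},{"fingers":0,"dx":0.2,"dy":-0.1,"dz":6,"yaw":0},{"fingers":0,"dx":0.2,"dy":-0.1,"dz":6.7,"yaw":0},{"fingers":0,"dx":0.2,"dy":-0.1,"dz":7,"yaw":0},{"fingers":0,"dx":0.2,"dy":-0.1,"dz":7.2,"yaw":0},{"fingers":0,"dx":0.2,"dy":-0.1,"dz":7.3,"yaw":0},{"fingers":0,"dx":0.2,"dy":-0.1,"dz":7.3,"yaw":0}]' 25; python3 go.py 469.5 -101 70.7 -0.395
```

```text
t: 15.3
eef_pos: [470.3, -99.3, 76.9]
orientation: [2.615, 1.741, 0.001]
contact_force: [-0.1, 0.0, -1.4]
gripper_width: 22.6
grasp_force: 25.0
t 15.30 pos [470.3 -99.3  76.9] phi -0.396 w 22.6 gf 25.0 F [-0.1  0.  -1.4] q [-0.23  0.55  0.43  2.1  -0.42  0.56  0.11]
dx -0.19 dy -0.01 dz 0.62 yaw -0.001
```

```bash
python3 -m jog '[{"fingers":0,"dx":-0.1,"dy":0,"dz":0.15,"yaw":0},{"fingers":0,"dx":-0.15,"dy":0,"dz":0.3,"yaw":0},{"fingers":0,"dx":-0.15,"dy":0,"dz":0.4,"yaw":0},{"fingers":0,"dx":-0.15,"dy":0,"dz":0.48,"yaw":0},{"fingers":0,"dx":-0.15,"dy":0,"dz":0.54,"yaw":0},{"fingers":0,"dx":-0.15,"dy":0,"dz":0.6,"yaw":0},{"fingers":0,"dx":-0.15,"dy":0,"dz":0.65,"yaw":0},{"fingers":0,"dx":-0.15,"dy":0,"dz":0.65,"yaw":0}]' 25; python3 go.py 469.5 -101 70.7 -0.395
```

```text
t: 16.3
eef_pos: [469.7, -100.7, 70.8]
orientation: [-2.615, -1.741, -0.001]
contact_force: [-3.1, 0.8, 8.7]
gripper_width: 22.9
grasp_force: 25.0
t 16.30 pos [ 469.7 -100.7   70.8] phi -0.396 w 22.9 gf 25.0 F [-3.1  0.8  8.7] q [-0.21  0.56  0.42  2.11 -0.43  0.55  0.12]
dx -0.04 dy -0.00 dz 0.01 yaw -0.001
```

Contact 8.7 N; release and rise, then go over the large lid.

```bash
python3 -m jog '[{"fingers":0.6,"dx":0,"dy":0,"dz":0,"yaw":0},{"fingers":0.6,"dx":0,"dy":0,"dz":0,"yaw":0},{"fingers":0.6,"dx":0,"dy":0,"dz":0,"yaw":0},{"fingers":0.6,"dx":0,"dy":0,"dz":0,"yaw":0},{"fingers":0.6,"dx":0,"dy":0,"dz":-2,"yaw":0},{"fingers":0.6,"dx":0,"dy":0,"dz":-5,"yaw":0},{"fingers":0.6,"dx":0,"dy":0,"dz":-8,"yaw":0},{"fingers":0.6,"dx":0,"dy":0,"dz":-8,"yaw":0}]'; python3 go.py 639.3 -161 80 -0.25
```

```text
t: 17.3
eef_pos: [471.0, -100.8, 151.8]
orientation: [2.613, 1.74, 0.005]
contact_force: [-0.1, -0.1, -0.1]
gripper_width: 52.6
grasp_force: 0.0
t 17.30 pos [ 471.  -100.8  151.8] phi -0.396 w 52.6 gf 0.0 F [-0.1 -0.1 -0.1] q [-0.31  0.42  0.53  2.07 -0.32  0.72  0.02]
dx 0.93 dy 17.82 dz 7.25 yaw -0.146
```

```bash
python3 -m jog '[{"fingers":0.6,"dx":0.2,"dy":3,"dz":0,"yaw":-0.03},{"fingers":0.6,"dx":0.4,"dy":8,"dz":0,"yaw":-0.06},{"fingers":0.6,"dx":0.7,"dy":13,"dz":0.3,"yaw":-0.1},{"fingers":0.6,"dx":0.9,"dy":16.5,"dz":1.5,"yaw":-0.13},{"fingers":0.6,"dx":0.9,"dy":17.8,"dz":3.5,"yaw":-0.15},{"fingers":0.6,"dx":0.9,"dy":17.8,"dz":5.5,"yaw":-0.15},{"fingers":0.6,"dx":0.9,"dy":17.8,"dz":7,"yaw":-0.15},{"fingers":0.6,"dx":0.9,"dy":17.8,"dz":7.2,"yaw":-0.15}]' 25; python3 go.py 639.3 -161 20 -0.25
```

```text
t: 18.3
eef_pos: [635.8, -160.4, 76.7]
orientation: [-2.475, -1.931, 0.003]
contact_force: [0.5, 0.2, 0.4]
gripper_width: 52.6
grasp_force: 0.0
t 18.30 pos [ 635.8 -160.4   76.7] phi -0.246 w 52.6 gf 0.0 F [0.5 0.2 0.4] q [-0.1   0.78  0.41  1.64 -0.4   0.81  0.24]
dx 0.02 dy 0.38 dz 5.67 yaw 0.004
```

```bash
python3 -m jog '[{"fingers":0.6,"dx":0,"dy":0.2,"dz":2,"yaw":0},{"fingers":0.6,"dx":0,"dy":0.2,"dz":4,"yaw":0},{"fingers":0.6,"dx":0,"dy":0.2,"dz":5.1,"yaw":0},{"fingers":0.6,"dx":0,"dy":0.2,"dz":5.5,"yaw":0},{"fingers":0.6,"dx":0,"dy":0.2,"dz":5.7,"yaw":0},{"fingers":0.6,"dx":0,"dy":0.2,"dz":5.7,"yaw":0},{"fingers":0.6,"dx":0,"dy":0.2,"dz":5.7,"yaw":0},{"fingers":0.6,"dx":0,"dy":0.2,"dz":5.7,"yaw":0}]' 25; python3 go.py 639.3 -161 20 -0.25
```

```text
t: 19.3
eef_pos: [639.5, -161.5, 21.6]
orientation: [2.477, 1.932, 0.001]
contact_force: [-0.2, -0.4, -0.3]
gripper_width: 52.8
grasp_force: 0.0
t 19.30 pos [ 639.5 -161.5   21.6] phi -0.246 w 52.8 gf 0.0 F [-0.2 -0.4 -0.3] q [-0.07  0.86  0.37  1.63 -0.43  0.73  0.26]
dx 0.05 dy -0.03 dz 0.16 yaw 0.004
```

```bash
python3 -m jog '[{"fingers":0,"dx":0,"dy":0,"dz":0.1,"yaw":0},{"fingers":0,"dx":0,"dy":0,"dz":0.1,"yaw":0},{"fingers":0,"dx":0,"dy":0,"dz":0.1,"yaw":0},{"fingers":0,"dx":0,"dy":0,"dz":0.1,"yaw":0},{"fingers":0,"dx":0,"dy":0,"dz":0.1,"yaw":0},{"fingers":0,"dx":0,"dy":0,"dz":0.1,"yaw":0},{"fingers":0,"dx":0,"dy":0,"dz":0.1,"yaw":0},{"fingers":0,"dx":0,"dy":0,"dz":0.1,"yaw":0}]' 25;python3 go.py 639.3 -161 20 -0.25; python3 -m jog '[{"fingers":0,"dx":0,"dy":0,"dz":-1,"yaw":0},{"fingers":0,"dx":0,"dy":0,"dz":-3,"yaw":0},{"fingers":0,"dx":0,"dy":0,"dz":-6,"yaw":0},{"fingers":0,"dx":0,"dy":0,"dz":-9,"yaw":0},{"fingers":0,"dx":0,"dy":0,"dz":-12,"yaw":0},{"fingers":0,"dx":0,"dy":0,"dz":-14,"yaw":0},{"fingers":0,"dx":0,"dy":0,"dz":-14.5,"yaw":0},{"fingers":0,"dx":0,"dy":0,"dz":-14.5,"yaw":0}]' 25;  python3 go.py 401 285.3 165 0.4
```

```text
t: 20.3
eef_pos: [639.3, -161.5, 20.2]
orientation: [2.477, 1.932, 0.0]
contact_force: [0.5, 0.3, -0.2]
gripper_width: 23.1
grasp_force: 25.0
t 20.30 pos [ 639.3 -161.5   20.2] phi -0.246 w 23.1 gf 25.0 F [ 0.5  0.3 -0.2] q [-0.07  0.86  0.37  1.63 -0.43  0.73  0.26]
dx 0.05 dy -0.01 dz 0.02 yaw 0.004
t: 21.3
eef_pos: [639.0, -161.3, 165.0]
orientation: [-2.477, -1.932, 0.0]
contact_force: [0.1, 0.2, -0.4]
gripper_width: 23.0
grasp_force: 25.0
t 21.30 pos [ 639.  -161.3  165. ] phi -0.246 w 23.0 gf 25.0 F [ 0.1  0.2 -0.4] q [-0.13  0.67  0.46  1.59 -0.35  0.96  0.2 ]
dx 37.53 dy -33.95 dz 0.02 yaw -0.646
```

```bash
python3 -m jog '[{"fingers":0,"dx":2,"dy":-1.8,"dz":0,"yaw":-0.04},{"fingers":0,"dx":6,"dy":-5.4,"dz":0,"yaw":-0.1},{"fingers":0,"dx":10.3,"dy":-9.3,"dz":0,"yaw":-0.18},{"fingers":0,"dx":14.6,"dy":-13.2,"dz":0,"yaw":-0.26},{"fingers":0,"dx":19,"dy":-17.2,"dz":0,"yaw":-0.34},{"fingers":0,"dx":23.4,"dy":-21.2,"dz":0,"yaw":-0.42},{"fingers":0,"dx":27.8,"dy":-25.2,"dz":0,"yaw":-0.5},{"fingers":0,"dx":32,"dy":-29,"dz":0,"yaw":-0.58}]' 25;  python3 go.py 401 285.3 165 0.4
```

```text
t: 22.3
eef_pos: [434.1, 220.9, 164.4]
orientation: [-1.817, -2.562, 0.002]
contact_force: [1.1, 0.4, -0.8]
gripper_width: 23.2
grasp_force: 25.0
t 22.30 pos [434.1 220.9 164.4] phi 0.337 w 23.2 gf 25.0 F [ 1.1  0.4 -0.8] q [-0.81  0.38  0.3   2.04 -0.16  0.75 -0.07]
dx 7.18 dy -0.99 dz -0.07 yaw -0.063
```

```bash
python3 -m jog '[{"fingers":0,"dx":3.5,"dy":-0.5,"dz":0,"yaw":-0.03},{"fingers":0,"dx":6.2,"dy":-0.8,"dz":0,"yaw":-0.06},{"fingers":0,"dx":7.1,"dy":-1,"dz":0.5,"yaw":-0.06},{"fingers":0,"dx":7.1,"dy":-1,"dz":2,"yaw":-0.06},{"fingers":0,"dx":7.1,"dy":-1,"dz":4.5,"yaw":-0.06},{"fingers":0,"dx":7.1,"dy":-1,"dz":6.2,"yaw":-0.06},{"fingers":0,"dx":7.1,"dy":-1,"dz":7,"yaw":-0.06},{"fingers":0,"dx":7.1,"dy":-1,"dz":7,"yaw":-0.06}]' 25;  python3 - <<'E'
from h import *
from station import optics
T=optics.camera("top");S=optics.camera("side");A=cloud(T);B=cloud(S)
im=np.vstack([T["color"][100:300,120:420],S["color"][80:280,160:460]])
cv2.imwrite("pics/a3.png",cv2.resize(im[:,:,::-1],None,fx=1.4,fy=1.4))
print(fit(B,82,97,(401,285),80))
for P in (A,B): print("square",fit(P,60,73,(469,-101),85))
E
python3 go.py 401 285.3 79 0.4
```

```text
t: 23.3
eef_pos: [403.3, 282.0, 94.5]
orientation: [1.746, 2.612, -0.003]
contact_force: [-1.3, 0.1, -0.9]
gripper_width: 22.9
grasp_force: 25.0
{'n': 506, 'circ': [400.6, 281.1, 61.7], 'rect': [399.5, 274.9, 110.8, 116.7], 'long': -0.261, 'zmed': 88.6, 'z95': 92.2}
square {'n': 1849, 'circ': [468.0, -99.8, 72.2], 'rect': [468.3, -99.7, 104.0, 104.7], 'long': -0.313, 'zmed': 65.3, 'z95': 68.2}
square {'n': 962, 'circ': [466.5, -102.4, 72.3], 'rect': [468.2, -101.8, 108.9, 103.5], 'long': 1.255, 'zmed': 64.0, 'z95': 66.8}
t 23.40 pos [403.7 282.9  95.4] phi 0.393 w 23.3 gf 25.0 F [-0.4  0.  -0.8] q [-0.89  0.5   0.23  2.06 -0.2   0.6  -0.13]
dx 0.32 dy -0.16 dz 1.64 yaw -0.007
```

View pics/a3.png

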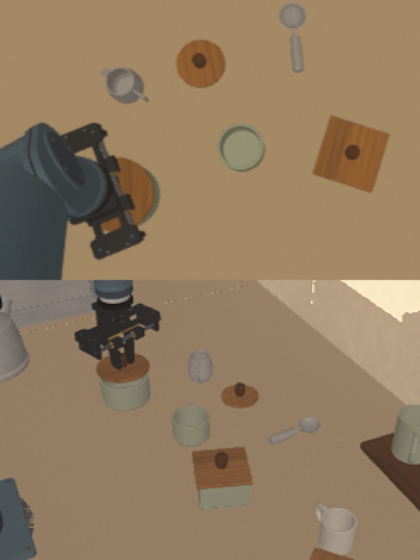

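Square lid is seated straight (disc top at 65 mm); large lid hovers over its pot, about 4 mm off. Correct and lower.

```bash
python3 -m jog '[{"fingers":0,"dx":0.1,"dy":-0.1,"dz":0.4,"yaw":0},{"fingers":0,"dx":0.2,"dy":-0.1,"dz":0.8,"yaw":0},{"fingers":0,"dx":0.25,"dy":-0.15,"dz":1.2,"yaw":0},{"fingers":0,"dx":0.25,"dy":-0.15,"dz":1.4,"yaw":0},{"fingers":0,"dx":0.25,"dy":-0.15,"dz":1.5,"yaw":0},{"fingers":0,"dx":0.25,"dy":-0.15,"dz":1.6,"yaw":0},{"fingers":0,"dx":0.25,"dy":-0.15,"dz":1.6,"yaw":0},{"fingers":0,"dx":0.25,"dy":-0.15,"dz":1.6,"yaw":0}]' 25; python3 go.py 401 285.3 74.2 0.4
```

```text
t: 24.4
eef_pos: [400.9, 285.0, 79.3]
orientation: [1.744, 2.613, 0.0]
contact_force: [-1.1, -0.5, -1.2]
gripper_width: 22.9
grasp_force: 25.0
t 24.40 pos [400.9 285.   79.3] phi 0.394 w 22.9 gf 25.0 F [-1.1 -0.5 -1.2] q [-0.88  0.53  0.22  2.07 -0.21  0.56 -0.13]
dx 0.02 dy 0.02 dz 0.51 yaw -0.006
```

```bash
python3 -m jog '[{"fingers":0,"dx":0,"dy":0,"dz":0.15,"yaw":0},{"fingers":0,"dx":0,"dy":0,"dz":0.26,"yaw":0},{"fingers":0,"dx":0,"dy":0,"dz":0.34,"yaw":0},{"fingers":0,"dx":0,"dy":0,"dz":0.4,"yaw":0},{"fingers":0,"dx":0,"dy":0,"dz":0.44,"yaw":0},{"fingers":0,"dx":0,"dy":0,"dz":0.48,"yaw":0},{"fingers":0,"dx":0,"dy":0,"dz":0.52,"yaw":0},{"fingers":0,"dx":0,"dy":0,"dz":0.52,"yaw":0}]' 25; python3 go.py 401 285.3 74.2 0.4
```

```text
t: 25.4
eef_pos: [400.9, 285.0, 74.1]
orientation: [1.744, 2.613, 0.0]
contact_force: [-0.4, -0.1, 1.1]
gripper_width: 23.1
grasp_force: 25.0
t 25.40 pos [400.9 285.   74.1] phi 0.394 w 23.1 gf 25.0 F [-0.4 -0.1  1.1] q [-0.88  0.54  0.21  2.07 -0.21  0.55 -0.12]
dx 0.02 dy 0.02 dz -0.01 yaw -0.006
```

Contact just made; release, rise.

```bash
python3 -m jog '[{"fingers":0.6,"dx":0,"dy":0,"dz":0,"yaw":0},{"fingers":0.6,"dx":0,"dy":0,"dz":0,"yaw":0},{"fingers":0.6,"dx":0,"dy":0,"dz":0,"yaw":0},{"fingers":0.6,"dx":0,"dy":0,"dz":0,"yaw":0},{"fingers":0.6,"dx":0,"dy":0,"dz":-2,"yaw":0},{"fingers":0.6,"dx":0,"dy":0,"dz":-5,"yaw":0},{"fingers":0.6,"dx":0,"dy":0,"dz":-8,"yaw":0},{"fingers":0.6,"dx":0,"dy":0,"dz":-8,"yaw":0}]'; python3 go.py 637 162 90 0.25
```

```text
t: 26.4
eef_pos: [402.0, 286.0, 155.9]
orientation: [1.743, 2.612, 0.007]
contact_force: [-0.1, -0.5, -0.4]
gripper_width: 53.3
grasp_force: 0.0
t 26.40 pos [402.  286.  155.9] phi 0.394 w 53.3 gf 0.0 F [-0.1 -0.5 -0.4] q [-0.93  0.4   0.27  2.03 -0.15  0.73 -0.17]
dx -20.48 dy 16.91 dz 6.62 yaw 0.144
```

```bash
python3 -m jog '[{"fingers":0.6,"dx":-3,"dy":2.5,"dz":0,"yaw":0.03},{"fingers":0.6,"dx":-7.5,"dy":6.2,"dz":0,"yaw":0.06},{"fingers":0.6,"dx":-12,"dy":9.9,"dz":0,"yaw":0.09},{"fingers":0.6,"dx":-16.5,"dy":13.6,"dz":0,"yaw":0.12},{"fingers":0.6,"dx":-19.8,"dy":16.3,"dz":1,"yaw":0.14},{"fingers":0.6,"dx":-20.5,"dy":16.9,"dz":3,"yaw":0.14},{"fingers":0.6,"dx":-20.5,"dy":16.9,"dz":5.5,"yaw":0.14},{"fingers":0.6,"dx":-20.5,"dy":16.9,"dz":6.6,"yaw":0.14}]' 25; python3 go.py 637 162 20 0.25
```

```text
t: 27.4
eef_pos: [633.0, 161.2, 85.0]
orientation: [-1.919, -2.483, 0.005]
contact_force: [0.5, 0.1, -0.1]
gripper_width: 53.0
grasp_force: 0.0
t 27.40 pos [633.  161.2  85. ] phi 0.255 w 53.0 gf 0.0 F [ 0.5  0.1 -0.1] q [-0.51  0.74  0.29  1.63 -0.27  0.81  0.15]
dx -0.03 dy 0.44 dz 6.50 yaw 0.005
```

```bash
python3 -m jog '[{"fingers":0.6,"dx":0,"dy":0.2,"dz":2.5,"yaw":0},{"fingers":0.6,"dx":0,"dy":0.25,"dz":4.8,"yaw":0},{"fingers":0.6,"dx":0,"dy":0.25,"dz":5.9,"yaw":0},{"fingers":0.6,"dx":0,"dy":0.25,"dz":6.4,"yaw":0},{"fingers":0.6,"dx":0,"dy":0.25,"dz":6.6,"yaw":0},{"fingers":0.6,"dx":0,"dy":0.25,"dz":6.6,"yaw":0},{"fingers":0.6,"dx":0,"dy":0.25,"dz":6.6,"yaw":0},{"fingers":0.6,"dx":0,"dy":0.25,"dz":6.6,"yaw":0}]' 25; python3 go.py 637 162 20 0.25
```

```text
t: 28.4
eef_pos: [638.3, 161.3, 22.4]
orientation: [1.922, 2.485, 0.001]
contact_force: [-1.0, 0.5, 0.1]
gripper_width: 52.8
grasp_force: 0.0
t 28.40 pos [638.3 161.3  22.4] phi 0.254 w 52.8 gf 0.0 F [-1.   0.5  0.1] q [-0.49  0.84  0.26  1.63 -0.3   0.71  0.17]
dx 0.10 dy -0.11 dz 0.24 yaw 0.004
```

```bash
python3 -m jog '[{"fingers":0.6,"dx":0.1,"dy":-0.1,"dz":0.2,"yaw":0},{"fingers":0,"dx":0.1,"dy":-0.1,"dz":0.2,"yaw":0},{"fingers":0,"dx":0.1,"dy":-0.1,"dz":0.2,"yaw":0},{"fingers":0,"dx":0.1,"dy":-0.1,"dz":0.2,"yaw":0},{"fingers":0,"dx":0.1,"dy":-0.1,"dz":0.2,"yaw":0},{"fingers":0,"dx":0.1,"dy":-0.1,"dz":0.2,"yaw":0},{"fingers":0,"dx":0.1,"dy":-0.1,"dz":0.2,"yaw":0},{"fingers":0,"dx":0.1,"dy":-0.1,"dz":0.2,"yaw":0}]' 25;python3 go.py 637 162 20 0.25; python3 -m jog '[{"fingers":0,"dx":0,"dy":0,"dz":-1,"yaw":0},{"fingers":0,"dx":0,"dy":0,"dz":-3,"yaw":0},{"fingers":0,"dx":0,"dy":0,"dz":-6,"yaw":0},{"fingers":0,"dx":0,"dy":0,"dz":-9,"yaw":0},{"fingers":0,"dx":0,"dy":0,"dz":-11,"yaw":0},{"fingers":0,"dx":0,"dy":0,"dz":-12,"yaw":0},{"fingers":0,"dx":0,"dy":0,"dz":-12,"yaw":0},{"fingers":0,"dx":0,"dy":0,"dz":-12,"yaw":0}]' 25;  python3 go.py 482.2 85.7 90 0.2
```

```text
t: 29.4
eef_pos: [636.9, 162.0, 20.1]
orientation: [1.922, 2.485, 0.0]
contact_force: [0.5, -0.1, 0.1]
gripper_width: 23.1
grasp_force: 25.0
t 29.40 pos [636.9 162.   20.1] phi 0.254 w 23.1 gf 25.0 F [ 0.5 -0.1  0.1] q [-0.49  0.84  0.26  1.64 -0.3   0.7   0.17]
dx 0.00 dy 0.01 dz 0.01 yaw 0.004
t: 30.4
eef_pos: [636.0, 161.8, 138.9]
orientation: [-1.921, -2.484, 0.002]
contact_force: [0.4, 0.3, -0.7]
gripper_width: 23.1
grasp_force: 25.0
t 30.40 pos [636.  161.8 138.9] phi 0.254 w 23.1 gf 25.0 F [ 0.4  0.3 -0.7] q [-0.53  0.68  0.31  1.61 -0.25  0.9   0.13]
dx -3.50 dy -16.79 dz 4.92 yaw 0.054
```

Seat is at TCP z ≈ 66.1; go to about 88 first.

```bash
python3 -m jog '[{"fingers":0,"dx":-0.6,"dy":-3,"dz":0,"yaw":0},{"fingers":0,"dx":-1.6,"dy":-7.8,"dz":0,"yaw":0},{"fingers":0,"dx":-2.6,"dy":-12.5,"dz":0,"yaw":0},{"fingers":0,"dx":-3.3,"dy":-15.8,"dz":0.3,"yaw":0},{"fingers":0,"dx":-3.5,"dy":-16.8,"dz":1.5,"yaw":0},{"fingers":0,"dx":-3.5,"dy":-16.8,"dz":3.5,"yaw":0},{"fingers":0,"dx":-3.5,"dy":-16.8,"dz":4.7,"yaw":0},{"fingers":0,"dx":-3.5,"dy":-16.8,"dz":5,"yaw":0}]' 25; python3 go.py 482.2 85.7 71 0.25
```

```text
t: 31.4
eef_pos: [482.9, 85.9, 88.9]
orientation: [-1.921, -2.485, 0.002]
contact_force: [-0.6, 0.7, -1.1]
gripper_width: 23.2
grasp_force: 25.0
t 31.40 pos [482.9  85.9  88.9] phi 0.254 w 23.2 gf 25.0 F [-0.6  0.7 -1.1] q [-0.5   0.52  0.29  2.07 -0.26  0.59  0.22]
dx -0.00 dy -0.07 dz 1.79 yaw 0.004
```

```bash
python3 -m jog '[{"fingers":0,"dx":0,"dy":-0.05,"dz":0.5,"yaw":0},{"fingers":0,"dx":0,"dy":-0.05,"dz":1,"yaw":0},{"fingers":0,"dx":0,"dy":-0.05,"dz":1.4,"yaw":0},{"fingers":0,"dx":0,"dy":-0.05,"dz":1.6,"yaw":0},{"fingers":0,"dx":0,"dy":-0.05,"dz":1.7,"yaw":0},{"fingers":0,"dx":0,"dy":-0.05,"dz":1.8,"yaw":0},{"fingers":0,"dx":0,"dy":-0.05,"dz":1.8,"yaw":0},{"fingers":0,"dx":0,"dy":-0.05,"dz":1.8,"yaw":0}]' 25; python3 go.py 482.2 85.7 66.1 0.25
```

```text
t: 32.4
eef_pos: [482.5, 85.7, 72.1]
orientation: [1.922, 2.485, 0.0]
contact_force: [0.4, 1.0, -0.3]
gripper_width: 23.1
grasp_force: 25.0
t 32.40 pos [482.5  85.7  72.1] phi 0.254 w 23.1 gf 25.0 F [ 0.4  1.  -0.3] q [-0.49  0.55  0.27  2.08 -0.27  0.55  0.24]
dx 0.01 dy -0.03 dz 0.60 yaw 0.004
```

```bash
python3 -m jog '[{"fingers":0,"dx":0,"dy":-0.03,"dz":0.15,"yaw":0},{"fingers":0,"dx":0,"dy":-0.03,"dz":0.3,"yaw":0},{"fingers":0,"dx":0,"dy":-0.03,"dz":0.4,"yaw":0},{"fingers":0,"dx":0,"dy":-0.03,"dz":0.47,"yaw":0},{"fingers":0,"dx":0,"dy":-0.03,"dz":0.52,"yaw":0},{"fingers":0,"dx":0,"dy":-0.03,"dz":0.57,"yaw":0},{"fingers":0,"dx":0,"dy":-0.03,"dz":0.6,"yaw":0},{"fingers":0,"dx":0,"dy":-0.03,"dz":0.6,"yaw":0}]' 25; python3 go.py 482.2 85.7 66.1 0.25
```

```text
t: 33.4
eef_pos: [482.2, 85.6, 66.0]
orientation: [1.922, 2.485, 0.0]
contact_force: [-0.4, -0.5, -0.8]
gripper_width: 22.9
grasp_force: 25.0
t 33.40 pos [482.2  85.6  66. ] phi 0.254 w 22.9 gf 25.0 F [-0.4 -0.5 -0.8] q [-0.48  0.56  0.27  2.08 -0.28  0.53  0.24]
dx 0.01 dy 0.00 dz -0.01 yaw 0.004
```

Right at the seat height; one more millimetre at most, then release.

```bash
python3 -m jog '[{"fingers":0,"dx":0,"dy":0,"dz":0.02,"yaw":0},{"fingers":0,"dx":0,"dy":0,"dz":0.04,"yaw":0},{"fingers":0,"dx":0,"dy":0,"dz":0.05,"yaw":0},{"fingers":0,"dx":0,"dy":0,"dz":0.06,"yaw":0},{"fingers":0,"dx":0,"dy":0,"dz":0.07,"yaw":0},{"fingers":0,"dx":0,"dy":0,"dz":0.08,"yaw":0},{"fingers":0,"dx":0,"dy":0,"dz":0.08,"yaw":0},{"fingers":0,"dx":0,"dy":0,"dz":0.08,"yaw":0}]' 25; python3 -m jog '[{"fingers":0.6,"dx":0,"dy":0,"dz":0,"yaw":0},{"fingers":0.6,"dx":0,"dy":0,"dz":0,"yaw":0},{"fingers":0.6,"dx":0,"dy":0,"dz":0,"yaw":0},{"fingers":0.6,"dx":0,"dy":0,"dz":0,"yaw":0},{"fingers":0.6,"dx":0,"dy":0,"dz":-2,"yaw":0},{"fingers":0.6,"dx":0,"dy":0,"dz":-5,"yaw":0},{"fingers":0.6,"dx":0,"dy":0,"dz":-9,"yaw":0},{"fingers":0.6,"dx":0,"dy":0,"dz":-13,"yaw":0}]'
python3 -m jog '[{"fingers":0.6,"dx":0,"dy":0,"dz":-5,"yaw":0},{"fingers":0.6,"dx":-5,"dy":0,"dz":-10,"yaw":0},{"fingers":0.6,"dx":-5,"dy":-3,"dz":-12,"yaw":0},{"fingers":0.6,"dx":-5,"dy":-6,"dz":-12,"yaw":0},{"fingers":0.6,"dx":-5,"dy":-6,"dz":-12,"yaw":0},{"fingers":0.6,"dx":-5,"dy":-6,"dz":-12,"yaw":0},{"fingers":0.6,"dx":-5,"dy":-6,"dz":-12,"yaw":0},{"fingers":0.6,"dx":-5,"dy":-6,"dz":-12,"yaw":0}]'
python3 - <<'E'
from h import *
from station import optics
T=optics.camera("top");S=optics.camera("side");A=cloud(T);B=cloud(S)
im=np.vstack([T["color"][80:300,100:560],S["color"][120:340,180:640]])
cv2.imwrite("pics/a4.png",cv2.resize(im[:,:,::-1],None,fx=1.3,fy=1.3))
for n,xy,z,r in(("large",(401,285),70,75),("small",(482,86),62,56),("square",(469,-101),66,82),("oblong",(504,-428),58,97)):
    for P in(A,B): print(n,fit(P,z-6,z+6,xy,r))
for n,xy in(("cup",(603,-317)),("jug",(600,301))):
    for P in(A,B): f=fit(P,12,80,xy,SZ[n]); print(n,fit(P,f["z95"]-6,80,xy,SZ[n]))
E
```

```text
t: 34.4
eef_pos: [482.2, 85.7, 65.9]
orientation: [-1.922, -2.485, -0.001]
contact_force: [-2.8, -0.2, 10.6]
gripper_width: 23.2
grasp_force: 25.0
t: 35.4
eef_pos: [481.9, 85.5, 196.3]
orientation: [-1.922, -2.485, 0.001]
contact_force: [0.4, -0.3, 0.3]
gripper_width: 53.0
grasp_force: 0.0
t: 36.4
eef_pos: [437.0, 22.3, 315.0]
orientation: [1.922, 2.485, -0.001]
contact_force: [-0.3, -0.2, -0.3]
gripper_width: 53.0
grasp_force: 0.0
large {'n': 2011, 'circ': [397.2, 286.9, 59.8], 'rect': [396.2, 286.7, 118.5, 117.3], 'long': 1.567, 'zmed': 69.3, 'z95': 72.3}
large {'n': 565, 'circ': [398.2, 285.9, 63.8], 'rect': [397.7, 286.7, 124.2, 118.6], 'long': 1.209, 'zmed': 67.9, 'z95': 70.9}
small None
small {'n': 367, 'circ': [477.5, 84.6, 46.5], 'rect': [479.4, 83.6, 86.7, 85.7], 'long': 0.946, 'zmed': 59.8, 'z95': 63.0}
square {'n': 1231, 'circ': [466.1, -103.7, 68.8], 'rect': [466.3, -104.5, 94.0, 104.5], 'long': -0.308, 'zmed': 65.3, 'z95': 68.4}
square {'n': 955, 'circ': [467.8, -100.8, 72.7], 'rect': [468.2, -102.7, 108.2, 104.3], 'long': 1.258, 'zmed': 64.2, 'z95': 66.8}
oblong {'n': 2360, 'circ': [501.3, -428.3, 86.7], 'rect': [501.1, -427.9, 148.8, 98.3], 'long': 0.726, 'zmed': 57.2, 'z95': 60.2}
oblong {'n': 2380, 'circ': [502.3, -430.2, 87.0], 'rect': [501.6, -429.9, 149.9, 96.4], 'long': 0.723, 'zmed': 56.5, 'z95': 59.0}
cup {'n': 152, 'circ': [595.6, -305.2, 32.9], 'rect': [595.7, -308.0, 60.9, 61.3], 'long': -0.516, 'zmed': 56.9, 'z95': 60.0}
cup {'n': 158, 'circ': [596.5, -303.6, 38.1], 'rect': [596.9, -309.1, 67.0, 60.3], 'long': 0.998, 'zmed': 55.1, 'z95': 58.0}
jug {'n': 123, 'circ': [595.6, 296.8, 32.3], 'rect': [592.1, 296.5, 50.0, 57.2], 'long': -1.489, 'zmed': 60.6, 'z95': 64.4}
jug {'n': 58, 'circ': [593.8, 289.9, 28.0], 'rect': [592.7, 290.2, 55.6, 47.4], 'long': 1.172, 'zmed': 58.3, 'z95': 62.8}
```

View pics/a4.png

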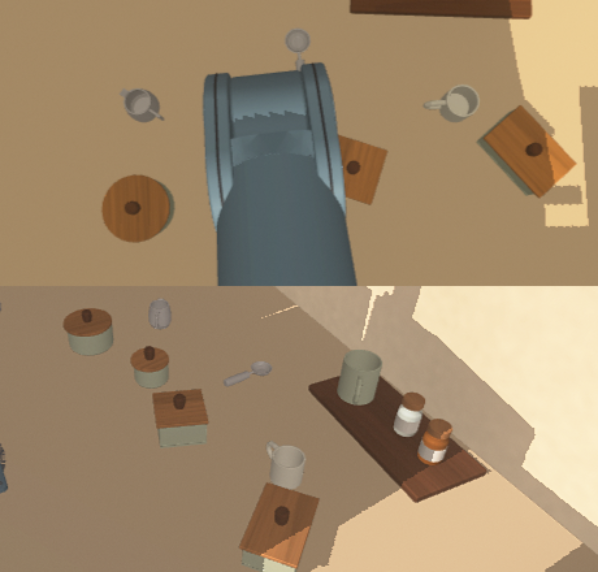

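```bash
python3 -c "
from station import job
print(job.sign_off())"
```

```text
the job is handed in; nothing more can be done
None
```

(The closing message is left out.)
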